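# Shut and lock the rekebot

### The arm

A 7-joint arm with a two-finger parallel gripper is mounted at the origin on the work surface. World frame = base frame: x ahead of the robot, y to its left, z up, the work surface at z = 0. Lengths are in m, angles in rad, forces in N, time in s.
With the tool pointing down it reaches from about 0.35 to 0.9 m from the base axis. Payload 7.2 kg.
Tool frame: the origin (TCP) lies at the very end of the fingers, on their centre line; the grasp point (between the pads) lies 19 mm behind it; y points along the fingers, z is the direction in which the jaws open and shut, and the axes are right-handed (so a half turn about y gives the same grasp; the last joint's range is limited). The gripper opens to 88 mm and grips with 3 to 60 N. Pads are 20 mm wide; open, the fingers measure 115 mm over their backs; the gripper's body (75 mm by 178 mm) begins 61 mm behind the grasp point.
Start: joints at [1.058, 0.411, -0.013, 1.596, 0.006, 1.134, -0.082], TCP at [0.269, -0.564, 0.223] pointing down, gripper open.
Joint ranges: [-2.95, 2.95], [-0.29, 1.99], [-1.47, 1.44], [0.14, 2.54], [-1.03, 4.17], [0.13, 1.85], [-2.86, 2.86]. Speed limits (rad/s): [2.39, 2.39, 3.01, 3.01, 3.14, 3.14, 3.14].

### API

Orientations are given as a unit quaternion [x, y, z, w].
In Python, from cell import manip gives the robot as it stands. The module is installed in compiled form; this text tells all that it offers.
- The arm moves only by the tool send_rows, never from a script. Its arguments are lists of equal length, an entry for each row: "offset": the shift along the tool's x, y, z in m, a list of three; "delta_rot": the turn, a rotation vector about the tool's x, y, z in rad, a list of three; "grip": the gripper command: -1 is fully open, 1 is shut, values between are in proportion. A call has 1 to 8 rows; each row shifts and turns the pose as measured when the row begins, along the tool's axes as they then stand; what a row does not reach is not made up. A row lasts 1/10 s, in which the tool goes at most 50 mm and 8.59 degrees, less where a joint would pass 70% of its speed; a pose out of reach is approached as far as the arm can. A call with a gripper value outside its range is refused whole. The fingers move at their own pace and stop on an object; "grip_force" is the grip in N (left out, the last holds). Time passes only in rows, so rows that do not move let the fingers close. It gives the time, the measured TCP pose, the force and the opening at its end, in the units of the state.
- manip.read_state(): the state, without advancing time (a new reading comes with each control period).
- manip.get_image(name): name is "scene" or "top" or "wrist"; returns a dict with "color" (480x640x3 uint8, blue, green, red), "intrinsics" (3x3 intrinsics, pixels), "rvec" (rotation vector, rad) and "tvec" (3), from world to camera coordinates, as OpenCV has them. Camera axes: x right, y down, z forward; pixel columns grow to the right and rows downward; lengths in m; the calibration is good to about 2 mm. The wrist camera is an equidistant fisheye: a pixel r from the principal point sees the ray r / f radians off the axis. A picture is of the moment at which its call begins. There is no depth.
- manip.sign_off(): hands the job in, once; it reports no verdict.
Trained networks look in a picture, given as the dict that the camera call returned (one of the last four; its "shot" number tells which), for a name from the list of things; names that differ only in an ending like _2 or _b are one class to them, and where a whole thing is asked for, a point or a joint stands for the part that bears it (a point fixed in the world has none). Each returns a list of dicts, best first, with "confidence" (0 to 1); they miss things now and then, are a little off and sometimes report something else, mostly with a low value. They report only what shows in the picture. A call takes as long as a camera call.
- manip.outline_of(picture, name): "mask" (480x640 bool, what is visible of it).
- manip.pinpoint(picture, name): "location" ([x, y, z] in m, in world coordinates, good to about 4 mm: a listed point, or the origin of a listed thing).
The state is a dict: "t": time; "qpos": joint angles; "joint_velocities": joint speeds; "tau": joint torques, N m; "eef_pos": TCP position; "tcp_rot": TCP orientation; "ft_force": force on the tool from outside, world axes, zero at the start; "wrist_torque": the same for the moment, N m; "opening": finger opening in m.
Only numpy, scipy, OpenCV 4.12 (cv2) and the standard library are available. Lean on these libraries where they do the work, as an engineer would, in place of code of your own. Each camera call takes 0.05 s, during which the arm holds its last target.

### The job

Shut the little coffee cabinet (the rekebot) for the day: push its sliding front door fully shut by the upright pull, then press the sprung wing stud on its top well in and turn it a quarter turn clockwise, and let it spring up into its notch so that it stays locked. Leave the cups, the coffee pot, the incense burner and the bowl where they stand.

Things in the scene. Friction and masses are not known exactly. Their poses are not given: they have to be found in the camera images.
- rekebot: low wooden coffee cabinet, 200 mm deep (x), 320 mm wide (y), 110 mm high, fixed; origin at the centre of its underside. Its -x side is the front (towards the robot, within 15 degrees), +y is left seen from the robot, z up. A 16 mm high rim runs round the back and rear sides of its flat top; the top is bare at the front. The sliding door hangs outside the front face
- door (a joint): opening of the sliding front door in m: 0 = fully shut against its end stop, 0.10 = fully open. It slides along the rekebot's y; pushing the pull towards the rekebot's -y (right, seen from the robot) shuts it. It needs about 1.5 N and stays where it is left
- pull (a point): the door's upright dark wooden pull, a post 24 mm (x) by 22 mm (y) just in front of the rekebot's front edge, rising 40 mm above the level of its top; this point is on the post's centre line, 20 mm below its upper end. With the door shut it lies at x = -0.116, y = 0.005, z = 0.130 in the rekebot's frame
- wing (a point): centre of the wing of the aluminium stud, on its vertical axis. The stud's head is a flat disc 76 mm across, 8 mm thick, with an upright wing across it, 70 mm long, 14 mm thick, 26 mm tall; this point is 13 mm above the disc's upper face and below the wing's top edge. The wing runs along this point's x axis. Disc and wing turn and go down together, so either may be pressed
- stud_foot (a point): where the stud's axis meets the rekebot's top (does not move with the stud): x = -0.025, y = -0.045, z = 0.110 in the rekebot's frame. Standing out, the disc's upper face is 26 mm above this point. With the door shut the pull is about 85 mm and the nearest cup about 75 mm from the axis
- stud_push (a joint): how far the stud is pressed in (m): 0 = standing out, 0.016 = bottom. The spring takes about 4 N to start and 9 N at the bottom. A bolt under the stud goes down into the door: unless the door is within 3 mm of shut the stud can be pressed no more than about 2 mm. Locked, it is held down at about 0.006 by a notch
- stud_turn (a joint): turn of the stud in rad, clockwise from above: 0 = wing along the rekebot's x, 1.57 = end stop, wing along y. Standing out it turns no further than about 0.2; to turn it must be held more than 0.011 m in (0.013 to 0.015 is safe). Let go beyond about 1.40, it springs up 5 mm into a notch and cannot turn back: locked. Let go earlier it stays at about 0.011, not locked. Friction is slight
- cup1: small white ceramic handleless cup, 58 mm across the rim, 50 mm tall, origin at the centre of its underside; a bystander on the rear part of the rekebot's top
- cup2: small white ceramic handleless cup, 58 mm across the rim, 50 mm tall, origin at the centre of its underside; a bystander on the rear part of the rekebot's top
- cup3: small white ceramic handleless cup, 58 mm across the rim, 50 mm tall, origin at the centre of its underside; a bystander on the mat beside the rekebot
- cup4: small white ceramic handleless cup, 58 mm across the rim, 50 mm tall, origin at the centre of its underside; a bystander on the mat beside the rekebot
- cup5: small white ceramic handleless cup, 58 mm across the rim, 50 mm tall, origin at the centre of its underside; a bystander on the mat beside the rekebot
- jebena: dark clay coffee pot, 145 mm across the belly, 200 mm tall, with spout and handle reaching 115 mm from its axis; origin under its centre; a bystander
- burner: brass-coloured goblet-shaped incense burner, 90 mm across, 105 mm tall; origin under its centre; a bystander
- bowl: cream plastic bowl with a clip-on lid, 145 mm across, 65 mm tall; origin under its centre; a bystander

How it is judged:
By the outcome, as a careful person would: the job done as asked, in the order asked, and still so for the second after the job is handed in, with the robot touching nothing.
It also fails if it takes over 51 s, if anything falls off the work surface, if the arm or the gripper's body presses on something with over 40 N, if the wrist force passes 120 N, or if a joint passes its speed limit or range.

## Working session

There is one attempt and no reset: what is moved stays moved. The work goes in short steps, Python scripts to look and compute and a tool call to move; the robot and the scene stay as the last step left them, time stands still between calls to the robot, and variables do not carry over. Pictures are saved under pics/ and viewed, and the job is handed in when it is done.

Besides the shell and the picture viewer there is one more tool, called after "Call:" by a JSON object that holds its "api" and its "payload", one argument or row to a line. send_rows: Moves the arm, as the interface text tells. Its arguments: {"type":"object","properties":{"offset":{"type":"array","items":{"type":"array","items":{"type":"number"}}},"delta_rot":{"type":"array","items":{"type":"array","items":{"type":"number"}}},"grip":{"type":"array","items":{"type":"number"}},"grip_force":{"type":"number"}},"required":["offset","delta_rot","grip"]}

```bash
mkdir -p pics; cat > h.py <<'E'
from cell import manip
import numpy as np, cv2
from scipy.spatial.transform import Rotation as R
def look(cam,name):
    p=manip.get_image(cam); cv2.imwrite(f'pics/{name}.png',p['color']); return p
def proj(p,X):
    return cv2.projectPoints(np.array(X,float).reshape(-1,3),np.array(p['rvec'],float),np.array(p['tvec'],float),np.array(p['intrinsics'],float),None)[0].reshape(-1,2)
E
python3 - <<'E'
from h import *
s=manip.read_state(); print({k:np.round(v,3).tolist() for k,v in s.items()})
print(R.from_quat(s['tcp_rot']).as_matrix().round(3))
for c in ['scene','top']:
    p=look(c,c+'0')
    for n in ['rekebot','pull','wing','stud_foot','cup1','jebena','burner','bowl']:
        print(c,n,[(np.round(d['location'],4).tolist(),round(d['confidence'],2)) for d in manip.pinpoint(p,n)[:6]])
E
```

```text
{'t': 0.0, 'qpos': [1.058, 0.412, -0.013, 1.597, 0.006, 1.134, -0.082], 'joint_velocities': [0.0, 0.0, 0.0, -0.001, 0.002, -0.0, 0.001], 'tau': [-0.0, -58.796, 0.642, -29.107, -0.054, 0.018, 0.0], 'eef_pos': [0.269, -0.564, 0.222], 'tcp_rot': [-0.156, 0.69, -0.689, 0.156], 'ft_force': [-0.337, -0.759, -0.367], 'wrist_torque': [0.032, -0.029, -0.008], 'opening': 0.088}
[[-0.903 -0.001  0.43 ]
 [-0.43   0.001 -0.903]
 [ 0.    -1.    -0.002]]
scene rekebot [([0.6252, 0.0113, 0.0051], 0.93), ([0.5632, 0.2327, 0.0045], 0.67)]
scene pull [([0.5026, 0.0442, 0.1352], 0.55)]
scene wing [([0.6051, -0.0365, 0.1438], 0.77), ([0.6989, -0.0946, 0.1092], 0.66), ([0.464, -0.1402, 0.0013], 0.53)]
scene stud_foot [([0.608, -0.0357, 0.1137], 0.78)]
scene cup1 [([0.6742, 0.112, 0.1109], 0.94), ([0.6277, -0.2061, 0.0005], 0.94), ([0.4666, -0.1383, 0.001], 0.92), ([0.6983, -0.0949, 0.1109], 0.88), ([0.5606, 0.231, 0.0036], 0.79)]
scene jebena [([0.5424, -0.4973, 0.0001], 0.78), ([0.6065, -0.0355, 0.1485], 0.47)]
scene burner [([0.6307, 0.4515, 0.0018], 0.68), ([0.5426, -0.4999, -0.0008], 0.29)]
scene bowl [([0.469, 0.4372, 0.0048], 0.97)]
top rekebot [([0.6216, 0.0118, 0.0042], 0.65)]
top pull [([0.5058, 0.0488, 0.1279], 0.65)]
top wing [([0.5983, -0.0352, 0.1496], 0.87)]
top stud_foot [([0.6053, -0.0382, 0.1083], 0.59)]
top cup1 [([0.6724, 0.1166, 0.109], 0.96), ([0.6988, -0.0977, 0.1134], 0.88), ([0.5583, 0.2326, 0.003], 0.88), ([0.6224, -0.2038, 0.0015], 0.82), ([0.4618, -0.1394, -0.0016], 0.76)]
top jebena [([0.5408, -0.5013, 0.0023], 0.83)]
top burner [([0.6293, 0.4464, -0.001], 0.57)]
top bowl [([0.4734, 0.4374, 0.0044], 0.59)]
```

View pics/scene0.png

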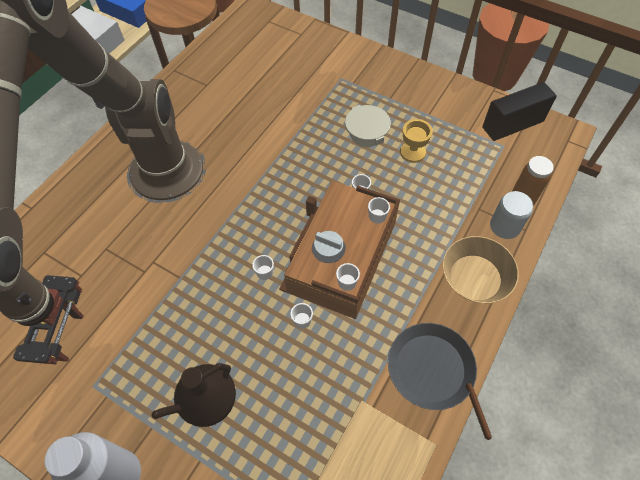

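View pics/top0.png

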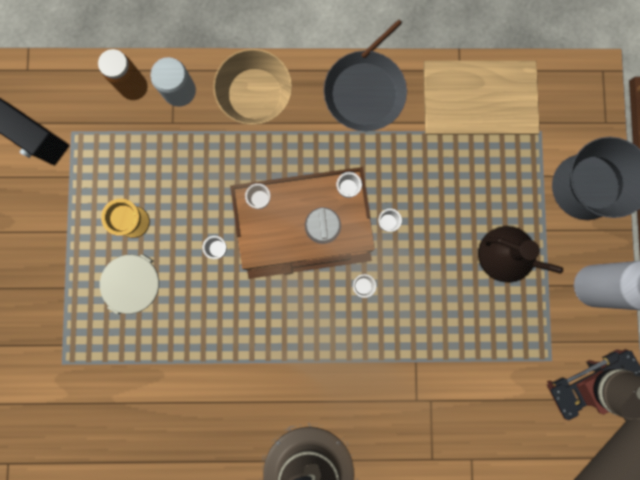

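The views agree: the rekebot is centred near (0.624, 0.011), yawed about 7° and its door is about 45 mm open. In the top picture the stud is at px (322,225) and the pull at about (287,267). I'll refine the yaw with a wireframe.

```bash
cat >> h.py <<'E'
def W(o,yaw,X): return np.array(o)+np.array(X)@R.from_euler('z',yaw).as_matrix().T
E
python3 - <<'E'
from h import *
from scipy.optimize import minimize
ps={c:look(c,c+'1') for c in ['scene','top']}
ms={}
for c,p in ps.items():
    m=manip.outline_of(p,'rekebot')[0]['mask'].astype(np.uint8); ms[c]=m; 
    ys,xs=np.nonzero(m);print(c,m.sum(),xs.min(),xs.max(),ys.min(),ys.max())
# silhouette hull IoU fit
box=np.array([[x,y,z] for x in(-.1,.1) for y in(-.16,.16) for z in(0,.11)]+[[.1,y,.126] for y in(-.16,.16)])
def cost(v):
    t=0
    for c,p in ps.items():
        q=proj(p,W([v[0],v[1],0],v[2],box))
        h=cv2.convexHull((q*16).astype(np.int32)); im=np.zeros((480,640),np.uint8); cv2.fillConvexPoly(im,h,1,shift=4)
        mm=cv2.convexHull(np.argwhere(ms[c])[:,::-1].astype(np.int32)); m2=np.zeros_like(im); cv2.fillConvexPoly(m2,mm,1)
        t+=1-(im&m2).sum()/(im|m2).sum()
    return t
r=min((minimize(cost,[.624,.0115,y],method='Nelder-Mead',options=dict(initial_simplex=np.array([[.624,.0115,y],[.63,.0115,y],[.624,.017,y],[.624,.0115,y+.03]]))) for y in(.08,.12,.16)),key=lambda r:r.fun)
print(r.x,np.degrees(r.x[2]),r.fun)
v=r.x; o=[v[0],v[1],0]
print('foot',W(o,v[2],[-.025,-.045,.11]),'pullshut',W(o,v[2],[-.116,.005,.13]))
for c,p in ps.items():
    im=p['color'].copy(); im=cv2.resize(im,None,fx=4,fy=4,interpolation=cv2.INTER_CUBIC)
    f=lambda X:(proj(p,W(o,v[2],X))*4+1.5).astype(int)
    cv2.polylines(im,[f([[-.1,-.16,.11],[-.1,.16,.11],[.1,.16,.11],[.1,-.16,.11]])],True,(0,255,0),1)
    cv2.polylines(im,[f([[-.1,-.16,0],[-.1,.16,0],[-.1,.16,.11]])],False,(255,255,0),1)
    a=np.linspace(0,6.3,40); cv2.polylines(im,[f(np.c_[-.025+.038*np.cos(a),-.045+.038*np.sin(a),0*a+.136])],True,(0,0,255),1)
    cv2.polylines(im,[f([[-.06,-.045,.162],[.01,-.045,.162]])],False,(0,0,255),1)
    cen=f([[0,0,.1]])[0]; x0,y0=max(cen[0]-400,0),max(cen[1]-300,0)
    cv2.imwrite(f'pics/{c}_fit.png',im[y0:y0+600,x0:x0+800])
E
```

```text
scene 9181 280 399 182 318
top 11485 231 374 168 277
[0.62281529 0.01185305 0.13667016] 7.83062357417307 0.16886615783245484
foot [ 0.60417944 -0.03613346  0.11      ] pullshut [0.50721575 0.001002   0.13      ]
```

View pics/scene_fit.png

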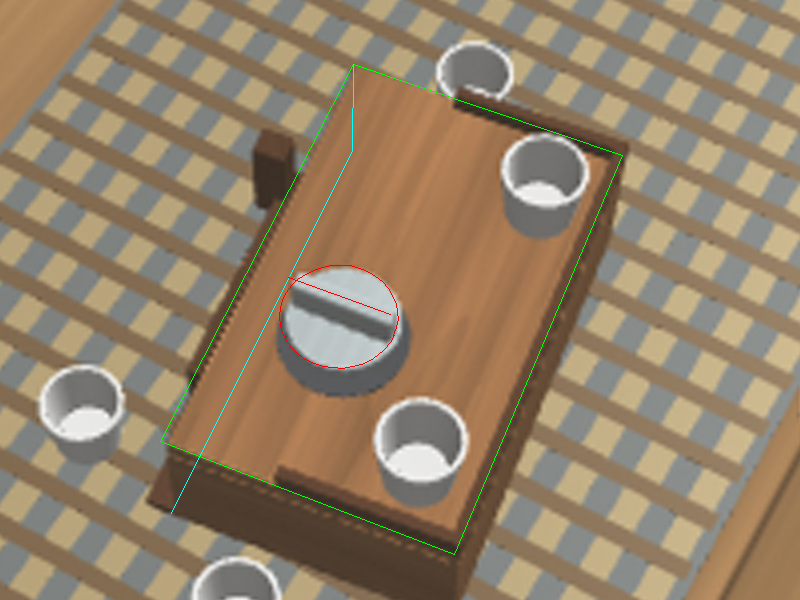

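View pics/top_fit.png

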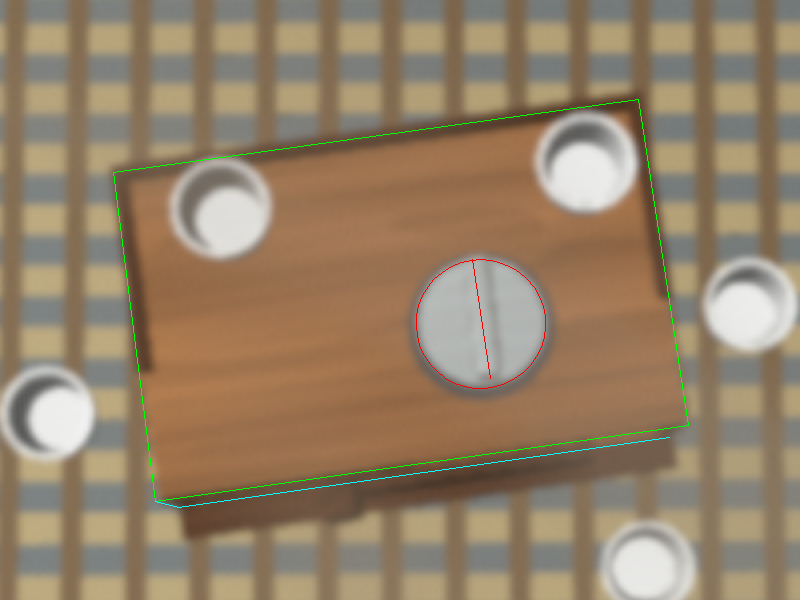

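```bash
cat >> h.py <<'E'
O=[.6235,.0115,0]; YAW=np.radians(7.7)
def st():
    s=manip.read_state(); M=R.from_quat(s['tcp_rot']).as_matrix()
    p=np.array(s['eef_pos']); r=(p-O)@R.from_euler('z',YAW).as_matrix()
    print('t %.2f'%s['t'],'pos',p.round(4),'rek',r.round(4),'jawyaw %.1f'%np.degrees(np.arctan2(M[1,2],M[0,2])),'yax',M[:,1].round(3),'F',np.round(s['ft_force'],1),'op %.4f'%s['opening'],'q7 %.2f'%s['qpos'][6]); return s,p,M
def plan(target,jaw,step=.045):
    s,p,M=st(); cur=np.arctan2(M[1,2],M[0,2]); d=(jaw-cur)
    print('turn',np.degrees(d)); d=(d+np.pi)%(2*np.pi)-np.pi
    t=np.array(target); n=int(max(np.ceil(np.linalg.norm(t-p)/step),np.ceil(abs(d)/.145)))
    # desired end orientation exactly down
    z=np.array([np.cos(jaw),np.sin(jaw),0]);y=np.array([0,0,-1.]);E=np.c_[np.cross(y,z),y,z]
    rv=(R.from_matrix(M).inv()*R.from_matrix(E)).as_rotvec()
    print('n',n,'rotvec/row',(rv/n).round(4))
    print([((R.from_matrix(M)*R.from_rotvec(rv*i/n)).inv().apply((t-p)/n)).round(3).tolist() for i in range(n)])
E
python3 - <<'E'
from h import *
plan(W(O,YAW,[-.116,.095,.24]),YAW+np.pi/2)
E
```

```text
t 1.10 pos [ 0.2689 -0.5642  0.2226] rek [-0.4285 -0.523   0.2226] jawyaw -64.5 yax [-0. -0. -1.] F [0.1 0.2 0.2] op 0.0880 q7 -0.08
turn 162.21342757817754
n 20 rotvec/row [ 0.     -0.1416  0.    ]
[[-0.024, -0.001, -0.025], [-0.028, -0.001, -0.021], [-0.03, -0.001, -0.017], [-0.032, -0.001, -0.012], [-0.034, -0.001, -0.008], [-0.035, -0.001, -0.003], [-0.035, -0.001, 0.002], [-0.034, -0.001, 0.007], [-0.033, -0.001, 0.012], [-0.031, -0.001, 0.016], [-0.028, -0.001, 0.02], [-0.025, -0.001, 0.024], [-0.021, -0.001, 0.027], [-0.017, -0.001, 0.03], [-0.013, -0.001, 0.032], [-0.008, -0.001, 0.034], [-0.003, -0.001, 0.034], [0.002, -0.001, 0.035], [0.006, -0.001, 0.034], [0.011, -0.001, 0.033]]
```

Call:
{"api": "send_rows", "payload": {
  "offset": [
    [-0.024, -0.005, -0.025],
    [-0.028, -0.005, -0.021],
    [-0.03, -0.005, -0.017],
    [-0.032, -0.005, -0.012],
    [-0.034, -0.001, -0.008],
    [-0.035, -0.001, -0.003],
    [-0.035, -0.001, 0.002],
    [-0.034, -0.001, 0.007]
  ],
  "delta_rot": [
    [0, -0.142, 0],
    [0, -0.142, 0],
    [0, -0.142, 0],
    [0, -0.142, 0],
    [0, -0.142, 0],
    [0, -0.142, 0],
    [0, -0.142, 0],
    [0, -0.142, 0]
  ],
  "grip": [1, 1, 1, 1, 1, 1, 1, 1]
}}

```text
t: 1.9
eef_pos: [0.3558, -0.2953, 0.2465]
tcp_rot: [0.512, -0.488, 0.489, -0.51]
ft_force: [0.7, 0.5, 0.4]
opening: 0.0274
```

```bash
python3 - <<'E'
from h import *
plan(W(O,YAW,[-.116,.095,.22]),YAW+np.pi/2)
E
```

```text
t 1.90 pos [ 0.3558 -0.2953  0.2465] rek [-0.3064 -0.2681  0.2465] jawyaw 2.5 yax [-0.001 -0.004 -1.   ] F [0.7 0.5 0.4] op 0.0274 q7 0.58
turn 95.158722288698
n 12 rotvec/row [ 0.0003 -0.1384  0.0002]
[[-0.032, 0.002, 0.013], [-0.029, 0.002, 0.017], [-0.027, 0.002, 0.021], [-0.024, 0.002, 0.025], [-0.02, 0.002, 0.028], [-0.016, 0.002, 0.03], [-0.012, 0.002, 0.032], [-0.007, 0.002, 0.033], [-0.002, 0.002, 0.034], [0.002, 0.002, 0.034], [0.007, 0.002, 0.033], [0.012, 0.002, 0.032]]
```

Call:
{"api": "send_rows", "payload": {
  "offset": [
    [-0.032, 0.002, 0.013],
    [-0.029, 0.002, 0.017],
    [-0.027, 0.002, 0.021],
    [-0.024, 0.002, 0.025],
    [-0.02, 0.002, 0.028],
    [-0.016, 0.002, 0.03],
    [-0.012, 0.002, 0.032],
    [-0.007, 0.002, 0.033]
  ],
  "delta_rot": [
    [0, -0.14, 0],
    [0, -0.14, 0],
    [0, -0.14, 0],
    [0, -0.14, 0],
    [0, -0.14, 0],
    [0, -0.14, 0],
    [0, -0.14, 0],
    [0, -0.14, 0]
  ],
  "grip": [1, 1, 1, 1, 1, 1, 1, 1]
}}

```text
t: 2.7
eef_pos: [0.4441, -0.0253, 0.2314]
tcp_rot: [0.698, -0.124, 0.129, -0.693]
ft_force: [0.5, 0.2, 0.3]
opening: 0.0006
```

```bash
python3 - <<'E'
from h import *
plan(W(O,YAW,[-.116,.095,.19]),YAW+np.pi/2)
E
```

```text
t 2.70 pos [ 0.4441 -0.0253  0.2314] rek [-0.1827 -0.0124  0.2314] jawyaw 69.4 yax [ 0.005 -0.009 -1.   ] F [0.5 0.2 0.3] op 0.0006 q7 1.04
turn 28.319422028473127
n 4 rotvec/row [ 0.0021 -0.1236  0.0016]
[[0.002, 0.01, 0.032], [0.006, 0.01, 0.031], [0.01, 0.01, 0.03], [0.013, 0.01, 0.029]]
```

Call:
{"api": "send_rows", "payload": {
  "offset": [
    [0.002, 0.005, 0.032],
    [0.006, 0.005, 0.031],
    [0.01, 0.01, 0.03],
    [0.013, 0.01, 0.029],
    [0.005, 0.005, 0.005],
    [0, 0, 0]
  ],
  "delta_rot": [
    [0.002, -0.124, 0.002],
    [0.002, -0.124, 0.002],
    [0.002, -0.124, 0.002],
    [0.002, -0.124, 0.002],
    [0, -0.02, 0],
    [0, 0, 0]
  ],
  "grip": [1, 1, 1, 1, 1, 1]
}}

```text
t: 3.3
eef_pos: [0.5022, 0.1059, 0.196]
tcp_rot: [-0.704, -0.066, 0.065, 0.705]
ft_force: [0.2, 0.1, 0.4]
opening: 0.0005
```

```bash
python3 - <<'E'
from h import *
plan(W(O,YAW,[-.116,.095,.128]),YAW+np.pi/2)
p=look('scene','s2')
print([np.round(d['location'],4) for d in manip.pinpoint(p,'pull')])
cv2.imwrite('pics/s2c.png',cv2.resize(p['color'][130:330,200:420],None,fx=3,fy=3))
E
```

```text
t 3.30 pos [0.5022 0.1059 0.196 ] rek [-0.1075  0.1098  0.196 ] jawyaw 100.6 yax [ 0.002  0.001 -1.   ] F [0.2 0.1 0.4] op 0.0005 q7 1.18
turn -2.917433598126092
n 2 rotvec/row [-0.0006  0.0255  0.001 ]
[[-0.005, 0.034, -0.007], [-0.004, 0.034, -0.007]]
[array([0.504 , 0.0448, 0.1332]), array([0.6722, 0.1129, 0.1114])]
```

View pics/s2c.png

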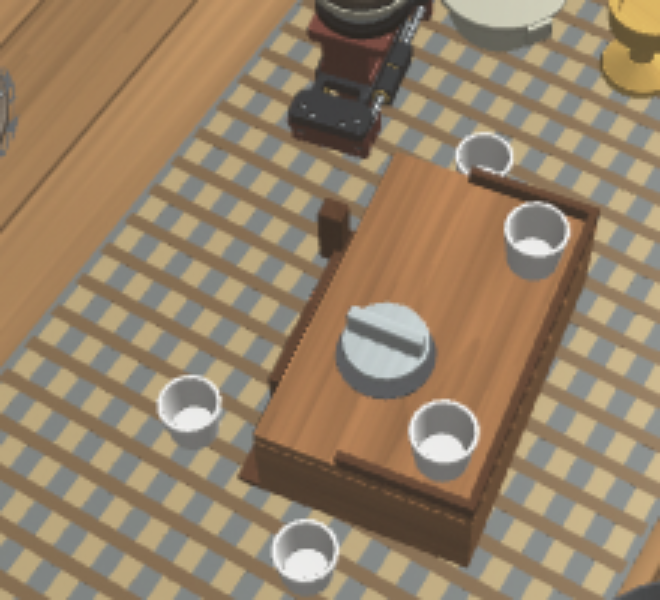

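The gripper (crop px ~335,130) is past the pull (335,230) on its left, and it's clear. Next I lower it and push.

Call:
{"api": "send_rows", "payload": {
  "offset": [
    [-0.005, 0.025, -0.007],
    [-0.004, 0.025, -0.007],
    [0, 0.018, 0],
    [0, 0, 0]
  ],
  "delta_rot": [
    [0, 0.025, 0],
    [0, 0.026, 0],
    [0, 0, 0],
    [0, 0, 0]
  ],
  "grip": [1, 1, 1, 1]
}}

```text
t: 3.8
eef_pos: [0.4963, 0.0823, 0.1297]
tcp_rot: [0.707, 0.043, -0.038, -0.704]
ft_force: [-0.4, 0.2, 0.3]
opening: 0.0004
```

```bash
python3 - <<'E'
from h import *
st()
E
```

```text
t 3.80 pos [0.4963 0.0823 0.1297] rek [-0.1165  0.0872  0.1297] jawyaw 96.6 yax [ 0.008 -0.004 -1.   ] F [-0.4  0.2  0.3] op 0.0004 q7 1.08
```

Call:
{"api": "send_rows", "payload": {
  "offset": [
    [0, 0, -0.01],
    [0, 0, -0.01],
    [0, 0, -0.01],
    [0, 0, -0.01],
    [0, 0, -0.006]
  ],
  "delta_rot": [
    [0, 0, 0],
    [0, -0.01, 0],
    [0, -0.01, 0],
    [0, 0, 0],
    [0, 0, 0]
  ],
  "grip": [1, 1, 1, 1, 1]
}}

```text
t: 4.3
eef_pos: [0.5035, 0.0321, 0.1351]
tcp_rot: [0.707, 0.051, -0.042, -0.704]
ft_force: [-0.2, 0.3, -2.0]
opening: 0.0001
```

```bash
python3 - <<'E'
from h import *
st()
E
```

```text
t 4.30 pos [0.5035 0.0321 0.1351] rek [-0.1161  0.0365  0.1351] jawyaw 97.5 yax [ 0.013 -0.004 -1.   ] F [-0.2  0.3 -2. ] op 0.0001 q7 1.21
```

Call:
{"api": "send_rows", "payload": {
  "offset": [
    [0, 0.003, -0.003],
    [0, 0.003, -0.003],
    [0, 0, -0.003],
    [0, 0, 0]
  ],
  "delta_rot": [
    [0, 0, 0],
    [0, 0, 0],
    [0, 0, 0],
    [0, 0, 0]
  ],
  "grip": [1, 1, 1, 1]
}}

```text
t: 4.7
eef_pos: [0.506, 0.0213, 0.1302]
tcp_rot: [0.708, 0.051, -0.04, -0.704]
ft_force: [0.4, -0.1, 0.7]
opening: 0.0004
```

```bash
python3 - <<'E'
from h import *
st()
p=look('scene','s3')
print([np.round(d['location'],4) for d in manip.pinpoint(p,'pull')])
cv2.imwrite('pics/s3c.png',cv2.resize(p['color'][130:330,200:420],None,fx=3,fy=3))
E
```

```text
t 4.70 pos [0.506  0.0213 0.1302] rek [-0.1151  0.0254  0.1302] jawyaw 97.4 yax [ 0.016 -0.005 -1.   ] F [ 0.4 -0.1  0.7] op 0.0004 q7 1.22
[array([ 0.5088, -0.0041,  0.1324])]
```

View pics/s3c.png

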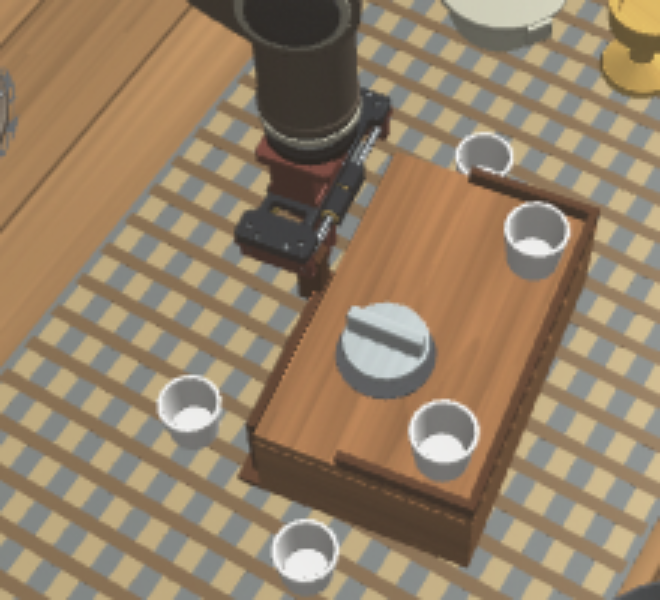

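The door looks nearly shut, and its right edge lines up with the cabinet's right end at about (250,440). I'll push slowly until I feel the stop.

Call:
{"api": "send_rows", "payload": {
  "offset": [
    [0, 0, -0.003],
    [0, 0, -0.003],
    [0, 0, -0.004],
    [0, 0, -0.004]
  ],
  "delta_rot": [
    [0, 0, 0],
    [0, 0, 0],
    [0, 0, 0],
    [0, 0, 0]
  ],
  "grip": [1, 1, 1, 1]
}}

```text
t: 5.2
eef_pos: [0.506, 0.0205, 0.1304]
tcp_rot: [-0.702, -0.055, 0.044, 0.709]
ft_force: [-1.9, 11.7, -0.4]
opening: 0.0003
```

```bash
python3 - <<'E'
from h import *
st()
E
```

```text
t 5.20 pos [0.506  0.0205 0.1304] rek [-0.1152  0.0247  0.1304] jawyaw 98.0 yax [ 0.014  0.01  -1.   ] F [-1.9 11.7 -0.4] op 0.0003 q7 1.25
```

Force is 11.7 N against the stop, so the door is shut. I'll back off, lift and go over the stud.

Call:
{"api": "send_rows", "payload": {
  "offset": [
    [0, 0, 0.012],
    [0, -0.02, 0.006],
    [0, -0.04, 0],
    [0, -0.035, 0],
    [0, 0, 0]
  ],
  "delta_rot": [
    [0, 0, 0],
    [0, 0, 0],
    [0, 0, 0],
    [0, 0, 0],
    [0, 0, 0]
  ],
  "grip": [1, 1, 1, 0.2, 0.2]
}}

```text
t: 5.7
eef_pos: [0.5005, 0.0407, 0.2275]
tcp_rot: [-0.702, -0.054, 0.047, 0.709]
ft_force: [1.2, -0.2, -0.3]
opening: 0.013
```

```bash
python3 - <<'E'
from h import *
p=look('scene','s4'); t=look('top','t4')
for q in (p,t):
  for n in ['pull','wing','stud_foot']:
    print(n,[(np.round(d['location'],4).tolist(),((np.array(d['location'])-O)@R.from_euler('z',YAW).as_matrix()).round(4).tolist()) for d in manip.pinpoint(q,n)[:2]])
plan(W(O,YAW,[-.025,-.045,.215]),YAW+np.pi/2)
cv2.imwrite('pics/s4c.png',cv2.resize(p['color'][130:330,200:420],None,fx=3,fy=3))
E
```

```text
pull [([0.5119, -0.0005, 0.1322], [-0.1122, 0.0031, 0.1322])]
wing [([0.6033, -0.0358, 0.1451], [-0.0264, -0.0442, 0.1451])]
stud_foot [([0.6077, -0.0374, 0.1142], [-0.0222, -0.0463, 0.1142])]
pull []
wing [([0.6012, -0.0345, 0.1484], [-0.0283, -0.0426, 0.1484])]
stud_foot [([0.6078, -0.0361, 0.1098], [-0.0219, -0.0451, 0.1098])]
t 6.10 pos [0.498  0.0396 0.2226] rek [-0.1206  0.0446  0.2226] jawyaw 98.2 yax [ 0.002  0.011 -1.   ] F [ 0.1  0.3 -0.1] op 0.0352 q7 1.32
turn -0.4590576806406442
n 3 rotvec/row [-0.0036  0.0027  0.0012]
[[0.032, 0.002, -0.03], [0.032, 0.002, -0.03], [0.032, 0.002, -0.03]]
```

View pics/s4c.png

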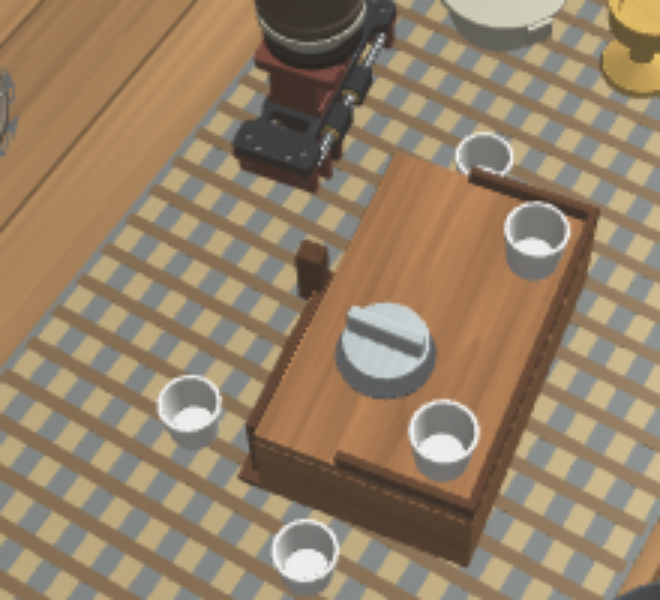

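The door stays shut, with the pull at crop px (312,270), and the wing lies along the cabinet's x. I'll move over the stud.

Call:
{"api": "send_rows", "payload": {
  "offset": [
    [0.032, 0.002, -0.03],
    [0.032, 0.002, -0.03],
    [0.032, 0.002, -0.03],
    [0, 0, 0]
  ],
  "delta_rot": [
    [-0.004, 0.003, 0],
    [-0.004, 0.003, 0],
    [-0.004, 0.003, 0],
    [0, 0, 0]
  ],
  "grip": [0.2, 0.2, 0.2, 0.2]
}}

```text
t: 6.5
eef_pos: [0.6079, -0.0385, 0.2134]
tcp_rot: [0.707, 0.048, -0.048, -0.704]
ft_force: [0.3, 1.2, -0.1]
opening: 0.0352
```

```bash
python3 - <<'E'
from h import *
w=look('wrist','w5')
plan(W(O,YAW,[-.025,-.045,.141]),YAW+np.pi/2)
# project expected wing ends into the fisheye
K=np.array(w['intrinsics']);Rm=R.from_rotvec(np.ravel(w['rvec'])).as_matrix();t=np.ravel(w['tvec'])
X=W(O,YAW,[[-.06,-.045,.162],[.01,-.045,.162],[-.025,-.045,.162]])@Rm.T+t
q=cv2.fisheye.distortPoints((X[:,:2]/X[:,2:]).reshape(-1,1,2),K,np.zeros(4)).reshape(-1,2); print(q)
im=w['color'].copy(); cv2.line(im,tuple(q[0].astype(int)),tuple(q[1].astype(int)),(0,0,255),1); cv2.imwrite('pics/w5b.png',im)
E
```

```text
t 6.55 pos [ 0.6061 -0.0359  0.2136] rek [-0.0236 -0.0446  0.2136] jawyaw 97.9 yax [-0.001 -0.002 -1.   ] F [-0.6  0.5 -0.4] op 0.0351 q7 1.39
turn -0.19400344571231234
n 2 rotvec/row [ 0.0008  0.0017 -0.0004]
[[-0.001, 0.036, -0.0], [-0.001, 0.036, -0.0]]
[[327.1501067  200.47023989]
 [326.39973899 308.67364394]
 [326.79984058 257.30370424]]
```

View pics/w5b.png

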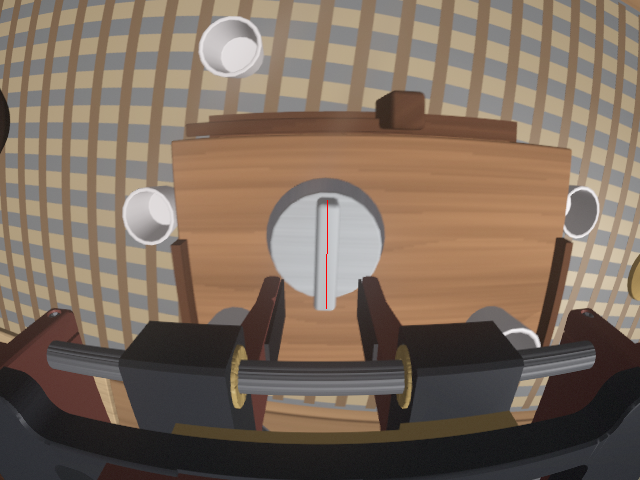

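The predicted wing line (px 327, rows 200–309) lies right on the wing and the fingers straddle it. Descending.

Call:
{"api": "send_rows", "payload": {
  "offset": [
    [-0.001, 0.033, 0],
    [0, 0.033, 0],
    [0, 0.004, 0],
    [0, 0, 0]
  ],
  "delta_rot": [
    [0, 0.003, 0],
    [0, 0, 0],
    [0, 0, 0],
    [0, 0, 0]
  ],
  "grip": [0.2, 0.2, 0.2, 0.2]
}}

```text
t: 6.95
eef_pos: [0.6031, -0.0325, 0.1418]
tcp_rot: [-0.705, -0.048, 0.049, 0.706]
ft_force: [0.5, 0.0, 0.7]
opening: 0.0349
```

```bash
python3 - <<'E'
from h import *
st()
E
```

```text
t 6.95 pos [ 0.6031 -0.0325  0.1418] rek [-0.0261 -0.0408  0.1418] jawyaw 97.9 yax [-0.002  0.001 -1.   ] F [0.5 0.  0.7] op 0.0349 q7 1.34
```

Call:
{"api": "send_rows", "payload": {
  "offset": [
    [0.001, 0, -0.004],
    [0, 0, 0],
    [0, 0, 0],
    [0, 0, 0],
    [0, 0, 0],
    [0, 0, 0]
  ],
  "delta_rot": [
    [0, 0, 0],
    [0, 0, 0],
    [0, 0, 0],
    [0, 0, 0],
    [0, 0, 0],
    [0, 0, 0]
  ],
  "grip": [0.2, 0.2, 1, 1, 1, 1],
  "grip_force": 20
}}

```text
t: 7.55
eef_pos: [0.6065, -0.036, 0.1473]
tcp_rot: [0.706, 0.05, -0.047, -0.705]
ft_force: [0.2, -0.7, -3.4]
opening: 0.0139
```

```bash
python3 - <<'E'
from h import *
st()
E
```

```text
t 7.55 pos [ 0.6065 -0.036   0.1473] rek [-0.0232 -0.0448  0.1473] jawyaw 97.9 yax [ 0.005 -0.    -1.   ] F [ 0.2 -0.7 -3.4] op 0.0139 q7 1.35
```

Call:
{"api": "send_rows", "payload": {
  "offset": [
    [0, 0.006, 0],
    [0, 0.006, 0],
    [0, 0.006, 0]
  ],
  "delta_rot": [
    [0, 0, 0],
    [0, 0, 0],
    [0, 0, 0]
  ],
  "grip": [1, 1, 1],
  "grip_force": 25
}}

```text
t: 7.85
eef_pos: [0.6071, -0.036, 0.1303]
tcp_rot: [0.706, 0.051, -0.046, -0.705]
ft_force: [-3.9, -2.3, 39.7]
opening: 0.0141
```

```bash
python3 - <<'E'
from h import *
st()
E
```

```text
t 7.85 pos [ 0.6071 -0.036   0.1303] rek [-0.0226 -0.0449  0.1303] jawyaw 97.9 yax [ 0.006 -0.001 -1.   ] F [-3.9 -2.3 39.7] op 0.0141 q7 1.34
```

Bottomed, with the force jumping to 40 N. I'll ease off about 1.5 mm and start turning.

Call:
{"api": "send_rows", "payload": {
  "offset": [
    [0, -0.001, 0],
    [0, 0.001, 0]
  ],
  "delta_rot": [
    [0, 0, 0],
    [0, 0.05, 0]
  ],
  "grip": [1, 1]
}}

```text
t: 8.05
eef_pos: [0.6072, -0.0361, 0.1308]
tcp_rot: [0.707, 0.033, -0.029, -0.706]
ft_force: [-3.0, -1.6, 6.0]
opening: 0.0138
```

```bash
python3 - <<'E'
from h import *
st()
E
```

```text
t 8.05 pos [ 0.6072 -0.0361  0.1308] rek [-0.0225 -0.045   0.1308] jawyaw 95.0 yax [ 0.007 -0.002 -1.   ] F [-3.  -1.6  6. ] op 0.0138 q7 1.29
```

Call:
{"api": "send_rows", "payload": {
  "offset": [
    [0, 0.001, 0],
    [0, 0.001, 0],
    [0, 0.001, 0]
  ],
  "delta_rot": [
    [0, 0.12, 0],
    [0, 0.12, 0],
    [0, 0.12, 0]
  ],
  "grip": [1, 1, 1]
}}

```text
t: 8.35
eef_pos: [0.6073, -0.0362, 0.1305]
tcp_rot: [0.701, -0.098, 0.103, -0.699]
ft_force: [-6.9, -1.7, 13.7]
opening: 0.0139
```

```bash
python3 - <<'E'
from h import *
st()
E
```

```text
t 8.35 pos [ 0.6073 -0.0362  0.1305] rek [-0.0224 -0.0451  0.1305] jawyaw 73.7 yax [ 0.007 -0.004 -1.   ] F [-6.9 -1.7 13.7] op 0.0139 q7 0.96
```

Call:
{"api": "send_rows", "payload": {
  "offset": [
    [-0.001, 0.001, 0],
    [0, 0.001, 0],
    [0, 0.001, 0],
    [0, 0.001, 0],
    [0, 0.001, 0]
  ],
  "delta_rot": [
    [0, 0.12, 0],
    [0, 0.12, 0],
    [0, 0.12, 0],
    [0, 0.12, 0],
    [0, 0.12, 0]
  ],
  "grip": [1, 1, 1, 1, 1]
}}

```text
t: 8.85
eef_pos: [0.607, -0.0363, 0.1305]
tcp_rot: [0.636, -0.306, 0.315, -0.634]
ft_force: [-5.7, 0.1, 12.6]
opening: 0.0137
```

```bash
python3 - <<'E'
from h import *
st()
E
```

```text
t 8.85 pos [ 0.607  -0.0363  0.1305] rek [-0.0227 -0.0452  0.1305] jawyaw 37.8 yax [ 0.011 -0.008 -1.   ] F [-5.7  0.1 12.6] op 0.0137 q7 0.41
```

Call:
{"api": "send_rows", "payload": {
  "offset": [
    [-0.001, 0.001, 0],
    [0, 0.001, 0],
    [0, 0.001, 0],
    [0, 0.001, 0]
  ],
  "delta_rot": [
    [0, 0.12, 0],
    [0, 0.12, 0],
    [0, 0.12, 0],
    [0, 0.12, 0]
  ],
  "grip": [1, 1, 1, 1]
}}

```text
t: 9.25
eef_pos: [0.6068, -0.0363, 0.1305]
tcp_rot: [0.538, -0.452, 0.465, -0.538]
ft_force: [-5.0, -1.4, 14.0]
opening: 0.0136
```

```bash
python3 - <<'E'
from h import *
s,_,_=st(); print(np.round(s['wrist_torque'],2))
E
```

```text
t 9.25 pos [ 0.6068 -0.0363  0.1305] rek [-0.0229 -0.0452  0.1305] jawyaw 9.2 yax [ 0.013 -0.011 -1.   ] F [-5.  -1.4 14. ] op 0.0136 q7 -0.04
[-0.22  1.32 -0.02]
```

Call:
{"api": "send_rows", "payload": {
  "offset": [
    [0, 0.001, 0],
    [0, 0, 0],
    [0, 0, 0],
    [0, 0, 0],
    [0, -0.005, 0],
    [0, -0.01, 0]
  ],
  "delta_rot": [
    [0, 0.03, 0],
    [0, 0, 0],
    [0, 0, 0],
    [0, 0, 0],
    [0, 0, 0],
    [0, 0, 0]
  ],
  "grip": [1, 0.2, 0.2, 0.2, 0.2, 0.2]
}}

```text
t: 9.85
eef_pos: [0.6083, -0.0351, 0.1455]
tcp_rot: [-0.53, 0.46, -0.475, 0.531]
ft_force: [-0.1, -0.1, -0.1]
opening: 0.0352
```

```bash
python3 - <<'E'
from h import *
st()
E
```

```text
t 9.85 pos [ 0.6083 -0.0351  0.1455] rek [-0.0213 -0.0441  0.1455] jawyaw 7.3 yax [ 0.017 -0.012 -1.   ] F [-0.1 -0.1 -0.1] op 0.0352 q7 -0.07
```

Released with no contact force. I'll lift straight up, retreat and look.

Call:
{"api": "send_rows", "payload": {
  "offset": [
    [0, -0.03, 0],
    [0, -0.04, 0],
    [0, -0.03, 0],
    [0, 0, 0]
  ],
  "delta_rot": [
    [0, 0, 0],
    [0, 0, 0],
    [0, 0, 0],
    [0, 0, 0]
  ],
  "grip": [0.2, 0.2, 0.2, 0.2]
}}

```text
t: 10.25
eef_pos: [0.6034, -0.0338, 0.2488]
tcp_rot: [0.532, -0.462, 0.472, -0.53]
ft_force: [0.2, -0.2, 0.4]
opening: 0.0351
```

Call:
{"api": "send_rows", "payload": {
  "offset": [
    [0, -0.01, -0.04],
    [0, -0.01, -0.04],
    [0, -0.01, -0.04],
    [0, 0, -0.04],
    [0, 0, 0]
  ],
  "delta_rot": [
    [0, 0, 0],
    [0, 0, 0],
    [0, 0, 0],
    [0, 0, 0],
    [0, 0, 0]
  ],
  "grip": [0.2, 0.2, 0.2, 0.2, 0.2]
}}

```text
t: 10.75
eef_pos: [0.4351, -0.0542, 0.2743]
tcp_rot: [0.534, -0.466, 0.469, -0.527]
ft_force: [0.1, -0.6, 0.1]
opening: 0.0352
```

```bash
python3 - <<'E'
from h import *
st()
p=look('scene','s6'); t=look('top','t6')
for q in (p,t):
  for n in ['pull','wing','cup1','jebena','burner','bowl']:
    print(n,[np.round(d['location'],4).tolist() for d in manip.pinpoint(q,n)[:5]])
def crop(q):
  im=cv2.resize(q['color'],None,fx=4,fy=4,interpolation=cv2.INTER_CUBIC)
  a=np.linspace(0,6.3,60)
  for h,c in((.136,(0,0,255)),(.130,(0,255,0)),(.125,(255,0,0))):
    cv2.polylines(im,[(proj(q,W(O,YAW,np.c_[-.025+.038*np.cos(a),-.045+.038*np.sin(a),0*a+h]))*4+1.5).astype(int)],True,c,1)
  x,y=(proj(q,W(O,YAW,[[-.03,-.02,.11]]))[0]*4).astype(int)
  return im[y-200:y+200,x-200:x+200]
cv2.imwrite('pics/c6.png',np.hstack([crop(p),crop(t)]))
E
```

```text
t 10.75 pos [ 0.4351 -0.0542  0.2743] rek [-0.1955 -0.0399  0.2743] jawyaw 7.3 yax [-0.003 -0.01  -1.   ] F [ 0.1 -0.6  0.1] op 0.0352 q7 0.10
pull [[0.5111, -0.0026, 0.1348]]
wing [[0.604, -0.0338, 0.1402]]
cup1 [[0.6244, -0.2047, 0.0037], [0.4646, -0.138, 0.0037], [0.5603, 0.2367, 0.0036], [0.6712, 0.1134, 0.1112]]
jebena [[0.5421, -0.4963, 0.0017]]
burner [[0.6317, 0.4485, 0.0022], [0.5393, -0.4993, 0.003]]
bowl [[0.4703, 0.4377, 0.0033]]
pull [[0.51, 0.0024, 0.1361]]
wing [[0.602, -0.0358, 0.1419]]
cup1 [[0.7001, -0.097, 0.1138], [0.6264, -0.2058, 0.0017], [0.6692, 0.1141, 0.1107], [0.5624, 0.2347, 0.0003]]
jebena [[0.5388, -0.5001, 0.0006]]
burner [[0.6303, 0.4467, 0.0008]]
bowl [[0.4723, 0.4363, 0.0002], [0.5585, 0.2329, 0.0]]
```

View pics/c6.png

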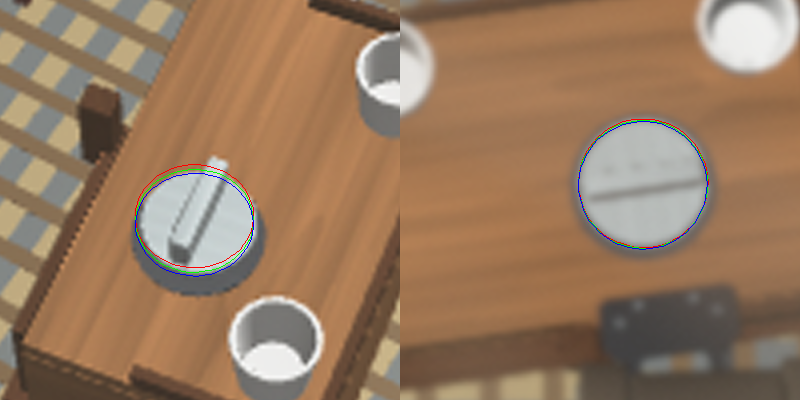

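View pics/s6.png

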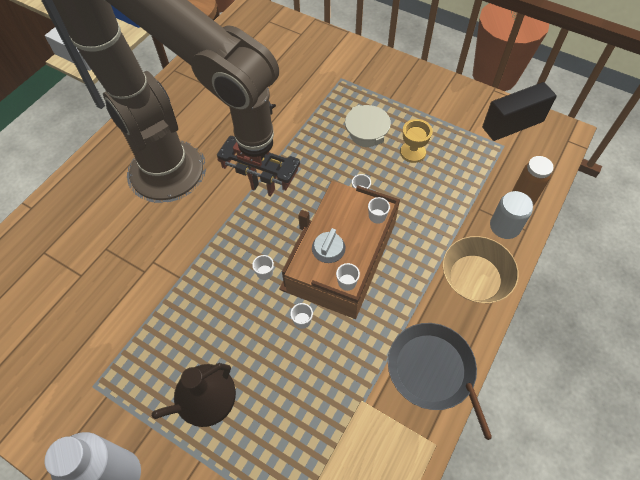

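The wing now lies along y and all bystanders are in place. To tell a depth of 6 mm (locked) from 11 mm, I'll measure the disc rim's shift between the before and after pictures.

```bash
python3 - <<'E'
from h import *
p=manip.get_image('scene')
g0=cv2.cvtColor(cv2.imread('pics/s4.png'),6).astype(float); g1=cv2.cvtColor(p['color'],6).astype(float)
c=[proj(p,W(O,YAW,[[-.025,-.045,h]]))[0] for h in(.136,.130,.125)]
print('px per mm',(c[2]-c[0])/11, 'expect locked',(c[1]-c[0]),'unlocked',c[2]-c[0])
from scipy.ndimage import map_coordinates
for col in range(int(c[0][0])-11,int(c[0][0])+12,2):
  r=[]
  for g in(g0,g1):
    y=np.arange(c[0][1]+5,c[0][1]+22,.1); v=map_coordinates(g,[y,np.full_like(y,col)],order=1)
    i=np.argmin(np.convolve(np.gradient(v),np.ones(15)/15,'same')[10:-10])+10
    r.append(y[i])
  print(col,np.round(r,1),round(r[1]-r[0],1))
# the wing's ang in scene: model lines
for a in (1.3,1.4,1.5,1.57):
  d=.035*np.array([np.cos(a),-np.sin(a)])
  print(a,proj(p,W(O,YAW,[[-.025+s*d[0],-.045+s*d[1],.156] for s in(-1,1)])).round(1).tolist())
im=cv2.resize(p['color'][215:275,295:365],None,fx=10,fy=10,interpolation=cv2.INTER_CUBIC)
for a,cc in ((1.4,(0,0,255)),(1.57,(0,255,0))):
  d=.035*np.array([np.cos(a),-np.sin(a)])
  q=proj(p,W(O,YAW,[[-.025+s*d[0],-.045+s*d[1],.156] for s in(-1,1)])); q=((q-[295,215])*10+4.5).astype(int); cv2.line(im,tuple(q[0]),tuple(q[1]),cc,1)
cv2.imwrite('pics/c7.png',im)
E
```

```text
px per mm [0.0005663  0.19030754] expect locked [0.00340834 1.14539859] unlocked [0.00622925 2.09338291]
316 [249.7 250.8] 1.1
318 [251.8 252.7] 0.9
320 [253.6 254.6] 1.0
322 [254.6 255.7] 1.1
324 [255.2 249.8] -5.4
326 [255.6 256.7] 1.1
328 [255.7 256.7] 1.0
330 [255.7 256.7] 1.0
332 [255.3 256.2] 0.9
334 [254.7 255.7] 1.0
336 [253.7 254.7] 1.0
338 [252.3 253.7] 1.4
1.3 [[329.0, 226.9], [325.5, 250.7]]
1.4 [[330.3, 227.1], [324.1, 250.5]]
1.5 [[331.6, 227.4], [322.7, 250.1]]
1.57 [[332.5, 227.7], [321.8, 249.8]]
```

View pics/c7.png

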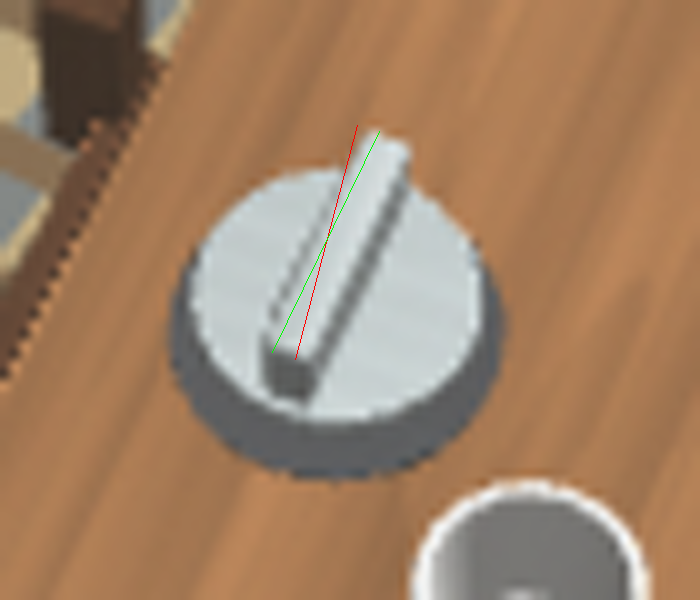

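The disc rim shifted 1.0 px. Locked would be 1.1 px and unlocked 2.1 px. The wing is parallel to the 1.57 line, so the stud is locked and turned fully. Handing in.

```bash
python3 - <<'E'
from h import *
manip.sign_off(); st()
E
```

```text
the job is handed in; nothing more can be done
the job is handed in; nothing more can be done
```

The cabinet is shut and locked, and I handed the job in at about 11 s of the 51 s allowed.

- **Door:** I pushed it shut by the pull until it met the end stop at about 12 N. It stayed shut after I backed off: the network put the pull within about 4 mm of its shut position.
- **Stud:** I gripped the wing and pressed it to the bottom, with a brief peak of about 40 N at the wrist against the 120 N limit. I then turned it about 90° clockwise and let go.
- **Lock check:** In the scene picture the disc rim sits about 1.0 px lower than when standing out. Locked at 6 mm would be 1.1 px and unlocked at 11 mm would be 2.1 px. One of the twelve sampled columns gave a false reading because it crossed the wing. The wing lies parallel to the 1.57 rad line.
- **Other things:** The last pictures show every cup, the pot, the burner and the bowl where they stood, within about 6 mm of the network's first readings. Neither view's network found all five cups at the end, but between the two views all five were located. The gripper was clear and touching nothing.

The network's wing height came out 1 to 3 mm below the expected locked height, about the same bias it had before pressing. I relied on the rim measurement instead.

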